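Add an index board to a lever arch file

TASK

Lift the lever of the blue lever arch file so that its rings spring open, thread the orange punched index board onto the two upright posts until it lies flat on the sheets with its ribbed part over them, and let go of it. Then bring the lever down again and press it from above right onto its stop with a push of about 13 N for half a second (at no time more than 25 N), so that the rings close firmly, and let go. Lower the board gently, and do not disturb the bottle, dish, tape roll or pen.

Things in the scene. Friction and masses are not known exactly. Their poses are not given: they have to be found in the camera images.
- file: Lever arch file lying open, fixed to the bench: blue board 172 x 280 x 8 mm (x -108 to 64, y -86 to 194 mm) with steel ring mechanism and a pack of sheets (x -92 to 12, y -58 to 58 mm, top 20 mm over the bench). Origin midway between the two posts, at bench height; x from the sheets past the posts to the bow pivots, y along the mechanism towards the lever, z up.
- bow_pivot (a point): Middle of the axis, parallel to the file's y, on which the two ring bows turn, 30 mm to +x of the posts, 16 mm over the bench. The bows (5 mm steel bars, at y +40 and -40 mm) arch from there over to the post tops when closed and lean back to +x when open, at most 62 mm over the bench; open, no part is nearer than 25 mm to a post.
- lever_pivot (a point): Axis on which the lever turns, parallel to the file's x; 80 mm to +y of the file's origin, 22 mm over the bench. On its end is a round grip parallel to the file's x: black drum, 20 mm diameter, with a grey 16 mm disc at each end, 36 mm over the discs, made to be pinched by them from above. Grip centre = pivot + 90 mm x (cos(q+0.20) along y, sin(q+0.20) along z), q = joint lever; but see lever_stop.
- lever_stop (a point): Nominal place of the grip's centre when the lever is on its stop (168 mm to +y of the file's origin, 40 mm over the bench). In truth each file's lever arm is bent up or down by an unknown fixed angle of up to 0.085 rad, so that the grip lies up to 8 mm higher or lower, there and through the whole swing, which no reading shows: feel for the stop. The stop is hard.
- lever (a joint): Lever angle q in rad, 0 on its stop (start, rings closed), grows as it is lifted, ends at 1.0. Spring and friction resist with up to 14 N at the grip; lifted past 0.6 the spring throws it to about 0.9, rings open, where it stays. Moved down past 0.35 it is drawn down, but friction leaves it up to 0.1 short of the stop: about 7 N more brings it there, and then it stays.
- board_grip (a point): Centre of the white grip rib of the loose index board, 30 mm over its underside, above the plate's middle. Board: orange plate 100 (x) x 120 (y) x 4 mm, 90 g, with two 10 mm holes near one edge; rib 10 (x) x 50 (y) mm, its top 44 mm over the underside. x points to the edge with the holes, z up. On the posts its axes agree with the file's.
- hole_left (a point): Centre of one hole of the board, on the board's underside: 40 mm to +x and 40 mm to +y of the board's middle. Goes on post_left.
- hole_right (a point): Centre of the other hole of the board, on its underside: 40 mm to +x and 40 mm to -y of the board's middle. Goes on post_right.
- post_left (a point): Axis of the post at y +40 mm of the file (next to the lever), at the height of the top of the sheets, 32 mm below the post's top.
- post_right (a point): Axis of the post at y -40 mm of the file, at the height of the top of the sheets, 32 mm below the post's top.
- bottle: White dropper bottle with a green cap, 42 x 42 x 99 mm, origin under its centre. Bystander.
- dish: Petri dish, 61 mm across, 14 mm high, origin under its centre. Bystander.
- tape: Roll of beige tape lying flat, 96 mm across, 25 mm high, origin under its centre. Bystander.
- pen: White and blue pen 145 mm long, 9 mm high, lying to the left of the file, origin under its centre. Bystander.

How it is judged:
By the outcome, as a careful person would: the job done as asked, in the order asked, and still so for the second after the job is handed in, with the robot touching nothing.
It also fails if it takes over 72 s, if anything falls off the work surface, if the arm or the gripper's body presses on something with over 40 N, if the wrist force passes 120 N, or if a joint passes its speed limit or range.

ROBOT

A 7-joint arm with a two-finger parallel gripper is mounted at the origin on a cart in front of the work surface, level with it; the furniture and walls round the work are solid. World frame = base frame: x ahead of the robot, y to its left, z up, the work surface at z = 0. Lengths are in m, angles in rad, forces in N, time in s.
With the tool pointing down it reaches from about 0.35 to 0.9 m from the base axis. Payload 8.1 kg.
Tool frame: the origin (TCP) lies at the very end of the fingers, on their centre line; the grasp point (between the pads) lies 19 mm behind it; z points along the fingers, y is the direction in which the jaws open and shut (so a half turn about z gives the same grasp; the last joint's range is limited). The gripper opens to 92 mm and grips with 3 to 60 N. Pads are 19 mm wide; open, the fingers measure 130 mm over their backs; the gripper's body (75 mm by 190 mm) begins 47 mm behind the grasp point.
Start: joints at [-1.425, 0.434, 0.025, 1.573, -0.012, 1.134, -0.075], TCP at [0.154, 0.606, 0.227] pointing down, gripper open.
Joint ranges: [-2.62, 2.62], [-0.44, 2.09], [-1.27, 1.32], [0.08, 2.57], [-1.32, 4.46], [0.12, 2], [-2.74, 2.74]. Speed limits (rad/s): [2.22, 2.22, 3.01, 3.01, 3.14, 3.14, 3.14].

INTERFACE

Orientations are given as a unit quaternion [w, x, y, z].
In Python, from cell import ctrl, read_camera, camera_params, finder gives the robot as it stands. The module is installed in compiled form; this text tells all that it offers.
- The arm moves only by the tool servo_tool, never from a script. Its argument "plan" is one flat list of numbers, 7 for each row, row after row: the shift along the tool's x, y, z in mm, then the turn, a rotation vector about the tool's x, y, z in degrees, then the closure, from 0 (fully open) to 1 (shut). In form: [tx, ty, tz, rx, ry, rz, hand, tx, ty, tz, rx, ry, rz, hand, ...]. A call has 1 to 8 rows; each row shifts and turns the commanded pose from where the row before left it, along the tool's axes as they then stand; what a row does not reach is not made up. A row lasts 1/12 s, in which the tool goes at most 41.7 mm and 7.16 degrees, less where a joint would pass 70% of its speed; a pose out of reach is approached as far as the arm can. A call with a gripper value outside its range is refused whole. The fingers move at their own pace and stop on an object; "force" is the grip in N (left out, the last holds). Time passes only in rows, so rows that do not move let the fingers close. It gives the time, the measured TCP pose, the force and the opening at its end, in the units of the state.
- ctrl.state(): the state, without advancing time (a new reading comes with each control period).
- read_camera(name): name is "side" or "top"; returns (picture, depth): 400x640x3 uint8, red, green, blue; 400x640 float32, m along the optical axis (not along the pixel's ray), 0 where there is no reading.
- camera_params(name): a dict with "K" (3x3 intrinsics, pixels), "R" (3x3) and "t" (3): a world point X has camera coordinates R X + t. Camera axes: x right, y down, z forward; pixel columns grow to the right and rows downward; lengths in m; the calibration is good to about 2 mm. A picture is of the moment at which its call begins. camera_params takes no time and is no camera call.
- ctrl.job_done(): hands the job in, once; it reports no verdict.
Trained networks look in the newest picture that a camera, given by its name, has taken for a name from the list of things; names that differ only in an ending like _2 or _b are one class to them, and where a whole thing is asked for, a point or a joint stands for the part that bears it (a point fixed in the world has none). Each returns a list of dicts, best first, with "conf" (0 to 1); they miss things now and then, are a little off and sometimes report something else, mostly with a low value. They report only what shows in the picture. A call takes as long as a camera call.
- finder.spot_in(camera, label): "xyz" ([x, y, z] in m, in world coordinates, good to about 4 mm: the middle of the surface that is visible of it).
- finder.landmark_of(camera, label): "xyz" ([x, y, z] in m, in world coordinates, good to about 4 mm: a listed point, or the origin of a listed thing).
The state is a dict: "time_s": time; "qpos": joint angles; "qvel": joint speeds; "tau": joint torques, N m; "tcp_pos": TCP position; "ee_rot": TCP orientation; "contact_force": force on the tool from outside, world axes, zero at the start; "moment": the same for the moment, N m; "gripper_width": opening from 0.0 (shut) to 1.0 (fully open).
Only numpy, scipy, OpenCV 4.12 (cv2) and the standard library are available. Lean on these libraries where they do the work, as an engineer would, in place of code of your own. Each camera call takes 0.05 s, during which the arm holds its last target. There are 200 camera calls.

## Working session

There is one attempt and no reset: what is moved stays moved. The work goes in short steps, Python scripts to look and compute and a tool call to move; the robot and the scene stay as the last step left them, time stands still between calls to the robot, and variables do not carry over. Pictures are saved under pics/ and viewed, about 8 in all and at most 12, crops included, and the job is handed in when it is done.

Besides the shell and the picture viewer there is one more tool, called after "Emit:" as name(argument=value, ...) on one line, values as JSON. servo_tool: Moves the arm, as the interface text tells. Its arguments: {"type":"object","properties":{"plan":{"type":"array","items":{"type":"number"}},"force":{"type":"number"}},"required":["plan"]}

```bash
mkdir -p pics
cat > h.py <<'E'
from cell import ctrl, read_camera, camera_params, finder
import numpy as np, cv2
from scipy.spatial.transform import Rotation as Rn
def pic(n,f,crop=None,s=1):
    a,d=read_camera(n)
    b=a[:,:,::-1]
    if crop: b=b[crop[1]:crop[3],crop[0]:crop[2]]
    if s!=1: b=cv2.resize(b,None,fx=s,fy=s,interpolation=cv2.INTER_CUBIC)
    cv2.imwrite('pics/'+f,b); return a,d
def cloud(n,d):
    p=camera_params(n);K,R,t=map(np.array,(p['K'],p['R'],p['t']))
    v,u=np.mgrid[:400,:640]
    c=np.stack([(u-K[0,2])/K[0,0]*d,(v-K[1,2])/K[1,1]*d,d],-1)
    return (c-t)@R
def proj(n,X):
    p=camera_params(n);K,R,t=map(np.array,(p['K'],p['R'],p['t']))
    c=np.array(X)@R.T+t; c=c@K.T; return c[...,:2]/c[...,2:]
def st():
    s=ctrl.state(); q=np.array(s['ee_rot'])
    R=Rn.from_quat(q[[1,2,3,0]]) if q.size==4 else Rn.from_matrix(q)
    return s,np.array(s['tcp_pos']),R
def go(p,yaw=None):
    "tool-frame shift mm to world p and turn about tool z so that tool y points at yaw (mod pi)"
    s,x,R=st(); print('shift mm',np.round(R.inv().apply(np.array(p)-x)*1000,1))
    M=R.as_matrix(); print('tool x',M[:,0].round(3),'y',M[:,1].round(3),'z',M[:,2].round(3))
    if yaw is not None:
        y=M[:,1]; a=np.arctan2(y[1],y[0]); dd=(yaw-a+np.pi/2)%np.pi-np.pi/2
        print('turn about tool z deg',np.degrees(-dd).round(2))
E
python3 - <<'E'
from h import *
s,x,R=st(); print({k:np.round(v,3) for k,v in s.items()})
for n in('top','side'):
    a,d=pic(n,n+'0.png')
    print(n,-np.array(camera_params(n)['R']).T@camera_params(n)['t'])
    for l in 'file bow_pivot lever_pivot lever_stop board_grip hole_left hole_right post_left post_right bottle dish tape pen'.split():
        r=finder.landmark_of(n,l); print(l,[(np.round(q['xyz'],3).tolist(),round(q['conf'],2)) for q in r[:2]])
E
```

```text
{'time_s': np.float64(0.0), 'qpos': array([-1.425,  0.435,  0.025,  1.574, -0.012,  1.134, -0.075]), 'qvel': array([ 0.001,  0.001,  0.001, -0.002,  0.   , -0.   , -0.001]), 'tau': array([-0.0000e+00, -6.6786e+01,  9.8500e-01, -3.1446e+01, -6.1000e-02,
        4.3000e-02,  0.0000e+00]), 'tcp_pos': array([0.154, 0.605, 0.226]), 'ee_rot': array([-0.   ,  0.124,  0.992, -0.001]), 'contact_force': array([ 0.111, -0.257, -0.225]), 'moment': array([ 0.05 , -0.006, -0.008]), 'gripper_width': np.float64(1.002)}
top [ 4.50252574e-01 -9.10855995e-04  1.26177005e+00]
file [([0.566, -0.005, -0.005], 0.92)]
bow_pivot [([0.595, 0.003, 0.017], 0.78), ([0.794, 0.157, 0.0], 0.68)]
lever_pivot [([0.539, 0.068, 0.025], 0.6)]
lever_stop [([0.516, 0.157, 0.042], 0.76)]
board_grip [([0.505, -0.33, 0.027], 0.75)]
hole_left [([0.55, -0.305, -0.004], 0.92)]
hole_right [([0.525, -0.379, 0.003], 0.63)]
post_left [([0.552, 0.033, 0.022], 0.68)]
post_right [([0.572, -0.047, 0.02], 0.82)]
bottle [([0.792, 0.161, -0.002], 0.56)]
dish [([0.787, -0.101, 0.003], 0.77), ([0.794, 0.158, 0.001], 0.4)]
tape [([0.79, 0.03, 0.002], 0.87)]
pen [([0.434, 0.337, -0.001], 0.62), ([0.796, 0.16, -0.001], 0.46)]
side [ 1.89990109 -0.33796051  0.75811152]
file [([0.563, -0.01, -0.002], 0.94)]
bow_pivot [([0.594, 0.004, 0.019], 0.57)]
lever_pivot [([0.542, 0.072, 0.022], 0.6), ([0.436, 0.329, 0.0], 0.58)]
lever_stop [([0.518, 0.157, 0.04], 0.59)]
board_grip [([0.502, -0.332, 0.032], 0.66)]
hole_left [([0.55, -0.305, 0.001], 0.77), ([0.529, -0.377, -0.002], 0.18)]
hole_right [([0.531, -0.377, -0.0], 0.84)]
post_left [([0.553, 0.034, 0.021], 0.95)]
post_right [([0.575, -0.045, 0.017], 0.72)]
bottle [([0.789, 0.16, -0.0], 0.73)]
dish [([0.791, -0.099, -0.001], 0.68)]
tape [([0.79, 0.03, -0.004], 0.91)]
pen [([0.435, 0.329, -0.003], 0.48), ([0.54, 0.071, 0.025], 0.26)]
```

View pics/top0.png

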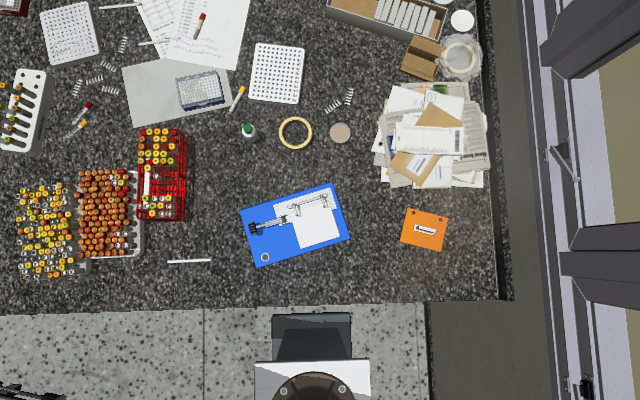

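View pics/side0.png

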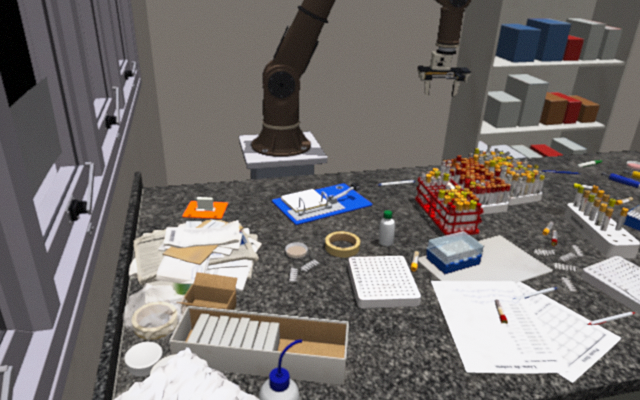

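Run:
```python
from h import *
ps={}
for n in('top','side'):
    a,d=read_camera(n); P=cloud(n,d); hsv=cv2.cvtColor(a,cv2.COLOR_RGB2HSV); H,S,V=[hsv[...,i].astype(int) for i in range(3)]
    ok=(d>0)&(P[...,0]>.3)&(P[...,0]<.75)
    # orange plate
    m=ok&(H>5)&(H<20)&(S>140)&(P[...,1]<-.2)&(P[...,2]<.02)
    r=cv2.minAreaRect((P[m][:,:2]*1000).astype(np.float32)); print(n,'plate',m.sum(),r,P[m][:,2].mean())
    # rib top
    m=ok&(P[...,1]<-.2)&(P[...,1]>-.45)&(P[...,2]>.037)&(P[...,2]<.06)
    if m.sum()>5: print('rib',m.sum(),cv2.minAreaRect((P[m][:,:2]*1000).astype(np.float32)),np.median(P[m][:,2]))
    # blue board
    m=ok&(H>95)&(H<130)&(S>120)&(P[...,1]>-.2)&(P[...,1]<.28)&(P[...,2]<.02)
    print('file',m.sum(),cv2.minAreaRect((P[m][:,:2]*1000).astype(np.float32)))
    # grip
    m=ok&(P[...,1]>.12)&(P[...,1]<.22)&(P[...,2]>.025)&(P[...,2]<.09)
    if m.sum()>5: print('grip',m.sum(),cv2.minAreaRect((P[m][:,:2]*1000).astype(np.float32)),np.percentile(P[m][:,2],[5,50,95,100]))
    # tall bits near posts
    m=ok&(abs(P[...,1])<.09)&(P[...,2]>.045)&(P[...,2]<.09)
    print('tall',m.sum(),np.round(np.percentile(P[m],[2,50,98],axis=0),3).tolist())
```

```text
top plate 1333 ((504.18548583984375, -330.24847412109375), (123.66699981689453, 102.19927978515625), 73.41007232666016) 0.004538329019613769
rib 2250 ((621.7507934570312, -339.16680908203125), (221.38719177246094, 256.08001708984375), 89.9144515991211) 0.046493313286124514
file 3189 ((515.0805053710938, 91.92361450195312), (174.91036987304688, 392.4272155761719), 15.839500427246094)
grip 119 ((518.0693359375, 143.712158203125), (43.0333137512207, 32.88888931274414), 85.91133880615234) [0.04055043 0.0539102  0.05941536 0.06214962]
tall 50 [[0.553, -0.045, 0.048], [0.578, -0.003, 0.057], [0.605, 0.04, 0.063]]
side plate 527 ((502.5732727050781, -329.9194030761719), (125.726806640625, 116.22807312011719), 73.82189178466797) 0.004758898430948739
rib 702 ((623.444580078125, -341.3338623046875), (214.58560180664062, 253.8185577392578), 89.33116912841797) 0.04958521743871786
file 1097 ((511.2349548339844, 86.53793334960938), (191.7452850341797, 390.7004699707031), 16.95286750793457)
grip 73 ((525.5872192382812, 143.56590270996094), (39.26665496826172, 31.095617294311523), 75.34696197509766) [0.03953707 0.04964949 0.05828902 0.06064412]
tall 42 [[0.555, -0.049, 0.047], [0.583, -0.038, 0.055], [0.605, 0.038, 0.06]]
```

The top view shows the file with its lever grip at about (252,228) and the board with its rib at about (424,229). The bystanders are clear of both. Next I refine the file and board poses.

```bash
cat > fitf.py <<'E'
from h import *
from scipy.optimize import least_squares
def fit(mod,lab,n=1,cams=('top','side')):
    A=[];B=[];W=[]
    for c in cams:
        for _ in range(n):
            read_camera(c)
            for l in lab:
                r=finder.landmark_of(c,l)
                if r: A.append(mod[l]);B.append(r[0]['xyz'])
    A=np.array(A);B=np.array(B)
    f=lambda p:(np.c_[np.cos(p[2])*A[:,0]-np.sin(p[2])*A[:,1]+p[0],np.sin(p[2])*A[:,0]+np.cos(p[2])*A[:,1]+p[1]]-B[:,:2]).ravel()*1e3
    s=least_squares(f,[B[0,0],B[0,1],0],loss='soft_l1',f_scale=4,x_scale=[.01,.01,.1])
    return s.x,f(s.x).reshape(-1,2).round(1)
FILE={'file':[0,0],'bow_pivot':[.03,0],'lever_pivot':[0,.08],'post_left':[0,.04],'post_right':[0,-.04],'lever_stop':[0,.168]}
BOARD={'board_grip':[0,0],'hole_left':[.04,.04],'hole_right':[.04,-.04]}
E
python3 - <<'E'
from fitf import *
p,r=fit(FILE,FILE); print('file',p[:2].round(4),np.degrees(p[2]).round(2),r.tolist())
b,r=fit(BOARD,BOARD); print('board',b[:2].round(4),np.degrees(b[2]).round(2),r.tolist())
for n in('top','side'):
    a,d=read_camera(n); P=cloud(n,d); hsv=cv2.cvtColor(a,cv2.COLOR_RGB2HSV); H,S=hsv[...,0].astype(int),hsv[...,1]
    m=((H>95)&(H<130)&(S>120)&(abs(P[...,2])<.02)&(P[...,1]<.25)&(P[...,1]>-.2)&(P[...,0]<.7)&(P[...,0]>.35)).astype(np.uint8)
    k,L,stt,_=cv2.connectedComponentsWithStats(m); m=L==1+np.argmax(stt[1:,4])
    (c,w,an)=cv2.minAreaRect((P[m][:,:2]*1000).astype(np.float32)); y=np.radians(p[2]*57.2958)
    o=np.array(c)-np.array([np.cos(y)*-22-np.sin(y)*54,np.sin(y)*-22+np.cos(y)*54]); print(n,'blue',c,w,an,'origin->',o.round(1))
    c_,s_=np.cos(p[2]),np.sin(p[2]); Q=P-[p[0],p[1],0]; F=np.stack([c_*Q[...,0]+s_*Q[...,1],-s_*Q[...,0]+c_*Q[...,1],Q[...,2]],-1)
    m=(abs(F[...,0])<.03)&(F[...,1]>.11)&(F[...,1]<.19)&(F[...,2]>.02)&(F[...,2]<.08)
    for j in np.arange(.11,.19,.008):
        q=m&(F[...,1]>j)&(F[...,1]<j+.008)
        if q.sum(): print(' y%.3f n%d z %.4f max %.4f x %.3f..%.3f'%(j,q.sum(),np.median(F[q][:,2]),F[q][:,2].max(),F[q][:,0].min(),F[q][:,0].max()))
go([.5,.2,.2],p[2])
E
```

```text
file [ 0.5636 -0.0064] 16.32 [[-2.4, -0.0], [-2.1, -3.3], [1.0, 1.9], [0.6, 3.4], [1.1, 2.9], [45.4, -29.7], [-0.8, 1.3], [-0.8, -2.6], [0.4, 0.2], [-1.6, 0.7]]
board [ 0.5028 -0.3303] -15.46 [[-1.9, -1.2], [0.3, 1.6], [0.1, -0.1], [-0.0, 0.4], [1.9, 1.0], [-0.4, -2.0]]
top blue (529.763427734375, 38.650489807128906) (174.07662963867188, 282.11541748046875) 15.840914726257324 origin-> [566.  -7.]
 y0.110 n14 z 0.0329 max 0.0376 x -0.005..0.007
 y0.118 n15 z 0.0340 max 0.0382 x -0.005..0.008
 y0.126 n15 z 0.0364 max 0.0435 x -0.005..0.008
 y0.134 n8 z 0.0425 max 0.0474 x -0.001..0.005
 y0.142 n9 z 0.0447 max 0.0487 x -0.002..0.006
 y0.150 n13 z 0.0479 max 0.0550 x -0.007..0.014
 y0.158 n41 z 0.0557 max 0.0617 x -0.016..0.018
 y0.166 n38 z 0.0555 max 0.0630 x -0.015..0.020
 y0.174 n6 z 0.0518 max 0.0576 x -0.009..0.010
side blue (527.2366943359375, 42.185646057128906) (189.82513427734375, 295.2121276855469) 15.345808029174805 origin-> [563.5  -3.5]
 y0.110 n6 z 0.0330 max 0.0402 x -0.002..0.010
 y0.118 n9 z 0.0351 max 0.0382 x -0.002..0.009
 y0.126 n8 z 0.0376 max 0.0451 x -0.001..0.010
 y0.134 n5 z 0.0416 max 0.0464 x 0.000..0.011
 y0.142 n7 z 0.0457 max 0.0517 x -0.003..0.012
 y0.150 n27 z 0.0500 max 0.0579 x -0.015..0.027
 y0.158 n24 z 0.0537 max 0.0589 x -0.012..0.026
 y0.166 n6 z 0.0532 max 0.0564 x -0.015..0.023
shift mm [-435.4 -308.    26.7]
tool x [-0.969  0.246  0.   ] y [0.246 0.969 0.   ] z [ 0.  0. -1.]
turn about tool z deg 59.42
```

Emit:
servo_tool(plan=[0,0,0,0,0,7,0,0,0,0,0,0,7,0,0,0,0,0,0,7,0,0,0,0,0,0,7,0,0,0,0,0,0,7,0,0,0,0,0,0,7,0,0,0,0,0,0,7,0,0,0,0,0,0,7,0], force=30)

```text
time_s: 3.37
tcp_pos: [0.1539, 0.6058, 0.2268]
ee_rot: [-0.0, 0.578, 0.816, 0.0]
contact_force: [0.6, -0.6, 0.0]
gripper_width: 0.999
```

Emit:
servo_tool(plan=[0,0,0,0,0,3.7,0,-33,14,3,0,0,0,0,-33,14,3,0,0,0,0,-33,14,3,0,0,0,0,-33,14,3,0,0,0,0,-33,14,3,0,0,0,0,-33,14,3,0,0,0,0,-33,14,3,0,0,0,0])

```text
time_s: 4.03
tcp_pos: [0.3128, 0.4095, 0.2058]
ee_rot: [-0.0, 0.601, 0.799, 0.0]
contact_force: [0.1, 0.8, 0.0]
gripper_width: 0.999
```

Emit:
servo_tool(plan=[-33,14,3,0,0,0,0,-33,14,3,0,0,0,0,-33,14,3,0,0,0,0,-33,14,3,0,0,0,0,-33,14,3,0,0,0,0,-33,14,3,0,0,0,0,-33,14,3,0,0,0,0,0,0,0,0,0,0,0])

```text
time_s: 4.7
tcp_pos: [0.4742, 0.2089, 0.1849]
ee_rot: [0.002, 0.605, 0.796, -0.0]
contact_force: [0.1, -0.3, 0.6]
gripper_width: 0.999
```

Run:
```python
from h import *
s,x,R=st(); print(s['time_s'],x.round(4),np.round(s['contact_force'],2))
go([.519,.1516,.0285],np.radians(16))
pic('top','t1.png',(200,170,360,270),4)
```

```text
4.7 [0.4742 0.2089 0.1849] [ 0.07 -0.32  0.56]
shift mm [-66.7  27.5 156.7]
tool x [-0.268  0.964 -0.003] y [0.964 0.268 0.002] z [ 0.003 -0.003 -1.   ]
turn about tool z deg -0.48
```

Emit:
servo_tool(plan=[-22,9,10,0,0,0,0,-22,9,20,0,0,0,0,-22.7,9.5,20,0,0,-0.5,0,0,0,22,0,0,0,0,0,0,22,0,0,0,0,0,0,22,0,0,0,0,0,0,22,0,0,0,0,0,0,0,0,0,0,0])

```text
time_s: 5.42
tcp_pos: [0.512, 0.1598, 0.0434]
ee_rot: [-0.002, 0.597, 0.802, -0.002]
contact_force: [-1.3, -0.8, 0.6]
gripper_width: 1.0
```

Run:
```python
from h import *
s,x,R=st(); print(s['time_s'],x.round(4),np.round(s['contact_force'],2))
go([.519,.1516,.0285],np.radians(16))
pic('side','s1.png',(260,150,400,230),5)
```

```text
5.4167 [0.512  0.1598 0.0434] [-1.28 -0.8   0.59]
shift mm [-9.9  4.4 14.9]
tool x [-0.286  0.958 -0.   ] y [ 0.958  0.286 -0.006] z [-0.005 -0.002 -1.   ]
turn about tool z deg 0.62
```

View pics/s1.png

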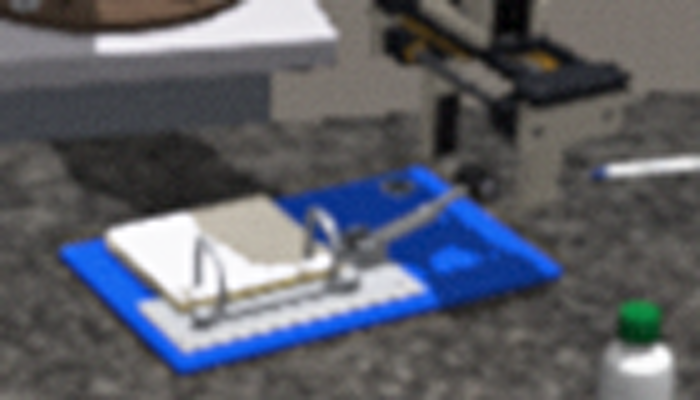

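The grip, at about (485,180) in the crop, sits between the jaws. The tool is still about 10 mm too far out. I correct that, then pinch.

Emit:
servo_tool(plan=[-5,2,5,0,0,0.6,0,-5,2,5,0,0,0,0,0,0,5,0,0,0,0,0,0,0,0,0,0,0,0,0,0,0,0,0,0])

```text
time_s: 5.88
tcp_pos: [0.5216, 0.1509, 0.0319]
ee_rot: [-0.0, 0.602, 0.798, 0.0]
contact_force: [-0.9, 0.1, -1.3]
gripper_width: 1.003
```

Emit:
servo_tool(plan=[0,0,0,0,0,0,0.75,0,0,0,0,0,0,0.75,0,0,0,0,0,0,0.75,0,0,0,0,0,0,0.75,0,0,0,0,0,0,0.75,0,0,0,0,0,0,0.75,0,0,0,0,0,0,0.75,0,0,0,0,0,0,0.75], force=35)

```text
time_s: 6.55
tcp_pos: [0.5214, 0.1509, 0.0317]
ee_rot: [-0.0, 0.602, 0.798, -0.0]
contact_force: [0.0, -0.8, -0.7]
gripper_width: 0.468
```

Emit:
servo_tool(plan=[0,0,0,0,0,0,0.75,0,0,0,0,0,0,0.75,0,0,0,0,0,0,0.75])

```text
time_s: 6.8
tcp_pos: [0.5205, 0.1509, 0.0315]
ee_rot: [-0.001, 0.602, 0.798, -0.001]
contact_force: [-4.7, 0.4, 1.3]
gripper_width: 0.389
```

Emit:
servo_tool(plan=[-1.9,0,-5.3,0,0,0,0.75,-2,0,-5.3,0,0,0,0.75,-2.5,0,-5,0,0,0,0.75,-2.6,0,-5,0,0,0,0.75,-3.1,0,-4.7,0,0,0,0.75,-3.2,0,-4.6,0,0,0,0.75,-3.7,0,-4.2,0,0,0,0.75,-3.8,0,-4.2,0,0,0,0.75], force=45)

```text
time_s: 7.47
tcp_pos: [0.5262, 0.1294, 0.07]
ee_rot: [-0.001, 0.602, 0.799, -0.001]
contact_force: [-4.9, 3.6, -9.8]
gripper_width: 0.387
```

Lifting well: it rose 38 mm with 10 N resisting. I continue along the arc.

Emit:
servo_tool(plan=[-4.2,0,-3.7,0,0,0,0.75,-4.2,0,-3.7,0,0,0,0.75,-4.6,0,-3.2,0,0,0,0.75,-4.7,0,-3.2,0,0,0,0.75,-4.5,0,-2.3,0,0,0,0.75,-4.5,0,-2,0,0,0,0.75,-2,0,-1,0,0,0,0.75,0,0,0,0,0,0,0.75])

```text
time_s: 8.13
tcp_pos: [0.5353, 0.1005, 0.0905]
ee_rot: [-0.0, 0.603, 0.798, 0.0]
contact_force: [-7.9, 0.4, 5.5]
gripper_width: 0.38
```

Run:
```python
from h import *
pic('side','s2.png',(260,150,400,230),5)
```

```text
(no output)
```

View pics/s2.png

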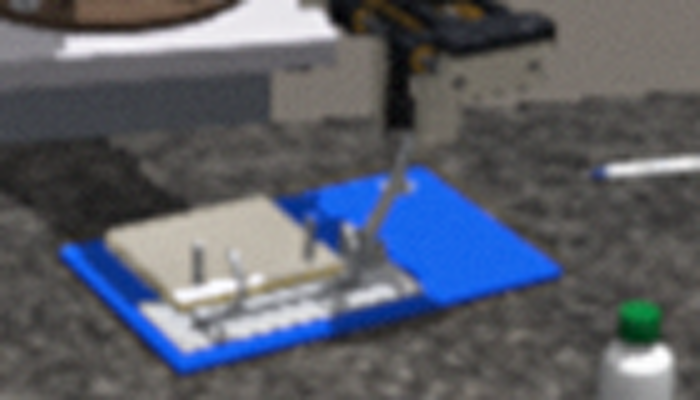

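The rings have sprung open, with the bows leaning back and the posts at about (197,262) and (308,238). I release, rise, turn and go to the board.

Emit:
servo_tool(plan=[0,0,0,0,0,0,0.3,0,0,0,0,0,0,0.3,0,0,0,0,0,0,0.3,0,0,0,0,0,0,0.3,0,0,-15,0,0,0,0.3,0,0,-25,0,0,0,0.3,0,0,-30,0,0,0,0.3,0,0,-30,0,0,0,0.3])

```text
time_s: 8.85
tcp_pos: [0.536, 0.101, 0.1905]
ee_rot: [0.0, 0.602, 0.798, -0.0]
contact_force: [0.5, 0.2, 0.4]
gripper_width: 0.698
```

Emit:
servo_tool(plan=[0,0,-5,0,0,6.44,0.3,0,0,0,0,0,6.44,0.3,0,0,0,0,0,6.44,0.3,0,0,0,0,0,6.44,0.3,0,0,0,0,0,6.44,0.3,-17,4,0,0,0,0,0.3,-34,7,0,0,0,0,0.3,-34,7,0,0,0,0,0.3])

```text
time_s: 9.52
tcp_pos: [0.5298, 0.0149, 0.1945]
ee_rot: [0.001, 0.799, 0.601, 0.001]
contact_force: [1.2, -1.0, 0.5]
gripper_width: 0.702
```

Emit:
servo_tool(plan=[-34,7,0,0,0,0,0.3,-34,7,0,0,0,0,0.3,-34,7,0,0,0,0,0.3,-34,7,0,0,0,0,0.3,-34,7,0,0,0,0,0.3,-34,7,0,0,0,0,0.3,-34,7,0,0,0,0,0.3,0,0,0,0,0,0,0.3])

```text
time_s: 10.18
tcp_pos: [0.508, -0.2363, 0.1955]
ee_rot: [0.003, 0.803, 0.596, -0.001]
contact_force: [-0.7, -1.0, -0.1]
gripper_width: 0.702
```

Run:
```python
from fitf import *
s,x,R=st(); print(s['time_s'],x.round(4),np.round(s['contact_force'],2),s['gripper_width'])
b,r=fit(BOARD,BOARD); print('board',b[:2].round(4),np.degrees(b[2]).round(2),r.tolist())
go([.503,-.3303,.011],np.radians(-16.2))
p,r=fit({k:FILE[k] for k in('file','bow_pivot','lever_pivot','post_left','post_right')},['file','lever_pivot','post_left','post_right']); print('file',p[:2].round(4),np.degrees(p[2]).round(2),r.tolist())
```

```text
10.1833 [ 0.508  -0.2363  0.1955] [-0.74 -0.96 -0.06] 0.7017194858000713
board [ 0.5003 -0.3315] -13.75 [[31.3, -456.4], [-3.6, -0.6], [-3.1, 3.3], [1.2, 2.4]]
shift mm [-102.1   22.2  183.1]
tool x [0.278 0.961 0.   ] y [ 0.961 -0.278  0.   ] z [ 0.  0. -1.]
turn about tool z deg 0.07
file [ 0.5632 -0.0067] 15.73 [[-1.5, -1.5], [1.6, 1.0], [-1.0, -1.3], [1.2, -1.2], [-3.6, 4.4], [-0.8, -1.4], [1.5, 3.3], [1.8, -1.6]]
```

Emit:
servo_tool(plan=[-25,5.5,20,0,0,0,0.3,-34,7,28,0,0,0,0.3,-34,7,28,0,0,0,0.3,-9,2.5,28,0,0,0,0.3,0,0,25,0,0,0,0.3,0,0,0,0,0,0,0.3,0,0,0,0,0,0,0.3])

```text
time_s: 11.67
tcp_pos: [0.5016, -0.3265, 0.068]
ee_rot: [-0.001, 0.8, 0.6, -0.001]
contact_force: [-0.4, -0.9, 0.5]
gripper_width: 0.702
```

Run:
```python
from h import *
s,x,R=st(); print(s['time_s'],x.round(4))
go([.503,-.3303,.013],np.radians(-16.2))
a,d=pic('top','t3.png',(370,180,490,270),6)
```

```text
11.6667 [ 0.5016 -0.3265  0.068 ]
shift mm [-3.3  2.6 55. ]
tool x [0.28  0.96  0.001] y [ 0.96  -0.28  -0.003] z [-0.003  0.001 -1.   ]
turn about tool z deg -0.08
```

View pics/t3.png

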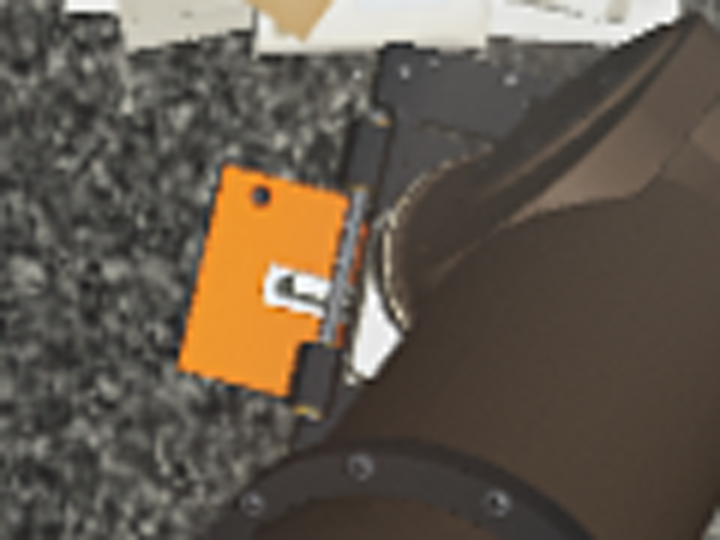

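The gripper is in line with the rib, with the left hole visible at (262,196). I descend and grasp.

Emit:
servo_tool(plan=[-1.7,1.3,15,0,0,0,0.3,-1.6,1.3,20,0,0,0,0.3,0,0,20,0,0,0,0.3,0,0,0,0,0,0,0.3,0,0,0,0,0,0,0.3])

```text
time_s: 12.13
tcp_pos: [0.5047, -0.3305, 0.015]
ee_rot: [0.0, 0.8, 0.6, 0.0]
contact_force: [0.0, 0.1, -0.1]
gripper_width: 0.698
```

Emit:
servo_tool(plan=[0,0,0,0,0,0,1,0,0,0,0,0,0,1,0,0,0,0,0,0,1,0,0,0,0,0,0,1,0,0,0,0,0,0,1,0,0,0,0,0,0,1,0,0,0,0,0,0,1,0,0,0,0,0,0,1], force=25)

```text
time_s: 12.8
tcp_pos: [0.504, -0.3309, 0.0138]
ee_rot: [-0.0, 0.8, 0.6, 0.0]
contact_force: [0.1, -0.7, -0.5]
gripper_width: 0.169
```

Emit:
servo_tool(plan=[0,0,0,0,0,0,1,0,0,0,0,0,0,1,0,0,0,0,0,0,1])

```text
time_s: 13.05
tcp_pos: [0.5039, -0.3309, 0.0138]
ee_rot: [-0.0, 0.8, 0.6, -0.0]
contact_force: [0.6, 1.1, 0.5]
gripper_width: 0.107
```

Emit:
servo_tool(plan=[0,0,-8,0,0,0,1,0,0,-20,0,0,0,1,0,0,-25,0,0,0,1,0,0,-25,0,0,0,1,0,0,-22,0,0,-2,1,0,0,0,0,0,-5,1,0,0,0,0,0,-5,1,0,0,0,0,0,-5,1])

```text
time_s: 13.72
tcp_pos: [0.5042, -0.3309, 0.1149]
ee_rot: [0.001, 0.701, 0.713, 0.0]
contact_force: [-0.3, -0.9, -0.7]
gripper_width: 0.101
```

Emit:
servo_tool(plan=[0,0,0,0,0,-5,1,0,0,0,0,0,-5,1,0,0,0,0,0,-5,1,15,5,0,0,0,0,1,25,9,0,0,0,0,1,30,11,0,0,0,0,1,30,11,0,0,0,0,1,30,11,0,0,0,0,1])

```text
time_s: 14.38
tcp_pos: [0.5137, -0.192, 0.1143]
ee_rot: [0.0, 0.604, 0.797, 0.0]
contact_force: [0.9, 0.3, -0.5]
gripper_width: 0.106
```

Emit:
servo_tool(plan=[30,11,0,0,0,0,1,30,11,0,0,0,0,1,30,11,0,0,0,0,1,30,11,0,0,0,0,1,25,9,0,0,0,0,1,10,4,0,0,0,0,1,0,0,0,0,0,0,1,0,0,0,0,0,0,1])

```text
time_s: 15.05
tcp_pos: [0.5268, -0.0286, 0.1141]
ee_rot: [0.0, 0.603, 0.798, -0.0]
contact_force: [-0.6, -1.1, -0.7]
gripper_width: 0.108
```

```bash
cat > m.py <<'E'
from fitf import *
s,x,R=st(); print(s['time_s'],x.round(4),np.round(s['contact_force'],2),s['gripper_width'])
print('yaw',np.degrees(np.arctan2(R.as_matrix()[1,1],R.as_matrix()[0,1])).round(2)); go([.5253,-.0176,.114],np.radians(15.9))
M=R.as_matrix()
for n in('top','side'):
    a,d=read_camera(n); P=cloud(n,d); hsv=cv2.cvtColor(a,cv2.COLOR_RGB2HSV); H,S=hsv[...,0].astype(int),hsv[...,1]
    m=(d>0)&(H>5)&(H<20)&(S>140)&(abs(P[...,1])<.15)&(P[...,2]>.02)&(P[...,2]<.14)&(P[...,0]<.68)&(P[...,0]>.4)
    if m.sum()>30: print(n,'plate',m.sum(),cv2.minAreaRect((P[m][:,:2]*1000).astype(np.float32)),'z',np.median(P[m][:,2]).round(4))
    for l in('hole_left','hole_right','board_grip','post_left','post_right','lever_pivot','file'):
        r=finder.landmark_of(n,l); print(n,l,[(np.round(q['xyz'],4).tolist(),round(q['conf'],2)) for q in r[:1]])
pic('top','tm%d.png'%round(s['time_s']*10),(230,160,370,270),5)
pic('side','sm%d.png'%round(s['time_s']*10),(250,130,400,240),5)
E
python3 m.py; ls pics
```

```text
15.05 [ 0.5268 -0.0286  0.1141] [-0.57 -1.05 -0.73] 0.10758011338481759
yaw 15.79
shift mm [11.   1.6  0.1]
tool x [-0.272  0.962 -0.001] y [0.962 0.272 0.   ] z [ 0. -0. -1.]
turn about tool z deg -0.11
top hole_left []
top hole_right [([0.5528, 0.0293, 0.019], 0.33)]
top board_grip []
top post_left [([0.552, 0.0346, 0.0202], 0.62)]
top post_right []
top lever_pivot [([0.5406, 0.0691, 0.026], 0.59)]
top file []
side plate 427 ((530.9749145507812, -28.833847045898438), (103.34295654296875, 123.51506042480469), 15.732637405395508) z 0.105
side hole_left [([0.5512, 0.0143, 0.1013], 0.77)]
side hole_right [([0.5767, -0.0552, 0.0983], 0.72)]
side board_grip [([0.4345, 0.3289, -0.0031], 0.71)]
side post_left [([0.5526, 0.0313, 0.0187], 0.75)]
side post_right [([0.5732, -0.0437, 0.0144], 0.65)]
side lever_pivot [([0.5407, 0.073, 0.0225], 0.86)]
side file [([0.5668, -0.0106, -0.0035], 0.57)]
s1.png
s2.png
side0.png
sm150.png
t1.png
t3.png
tm150.png
top0.png
```

View pics/sm150.png

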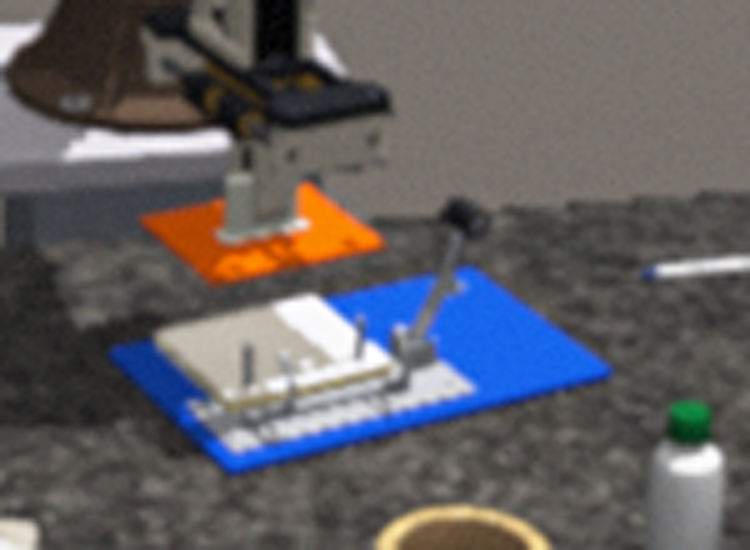

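Emit:
servo_tool(plan=[4,0.5,5,0,0,0,1,4,0.5,10,0,0,0,1,3,0.5,10,0,0,0,1,0,0,10,0,0,0,1,0,0,0,0,0,0,1,0,0,0,0,0,0,1])

```text
time_s: 16.45
tcp_pos: [0.5244, -0.0175, 0.0777]
ee_rot: [-0.001, 0.604, 0.797, -0.001]
contact_force: [0.6, -0.0, -1.4]
gripper_width: 0.107
```

```bash
cat > m2.py <<'E'
from fitf import *
s,x,R=st(); M=R.as_matrix(); print(s['time_s'],x.round(4),np.round(s['contact_force'],2))
X=M[:2,1];Y=M[:2,0]; G={}
for i in range(6):
    read_camera('side')
    for l in('hole_left','hole_right','post_left','post_right'):
        r=finder.landmark_of('side',l)
        if r: G.setdefault(l,[]).append(r[0]['xyz'])
for l in G: g=np.array(G[l]); print(l,len(g),np.median(g,0).round(4),g.std(0).round(4))
for k in('left','right'):
    e=np.median(G['post_'+k],0)-np.median(G['hole_'+k],0); print(k,'post-hole in tool x,y mm',(1e3*(e[:2]@Y)).round(1),(1e3*(e[:2]@X)).round(1))
pic('side','sn%d.png'%round(s['time_s']*10),(290,160,350,210),12)
E
python3 m2.py; ls pics
```

```text
16.45 [ 0.5244 -0.0175  0.0777] [ 0.59 -0.   -1.43]
hole_left 5 [0.5492 0.0291 0.0658] [0.0014 0.0013 0.001 ]
hole_right 6 [ 0.5738 -0.0437  0.0618] [0.0192 0.0277 0.0225]
post_left 6 [0.5514 0.0319 0.0188] [0.0016 0.0023 0.0017]
post_right 6 [ 0.5732 -0.0441  0.0164] [0.001  0.0014 0.0008]
left post-hole in tool x,y mm 2.0 2.9
right post-hole in tool x,y mm -0.2 -0.7
s1.png
s2.png
side0.png
sm150.png
sn164.png
t1.png
t3.png
tm150.png
top0.png
```

View pics/sn164.png

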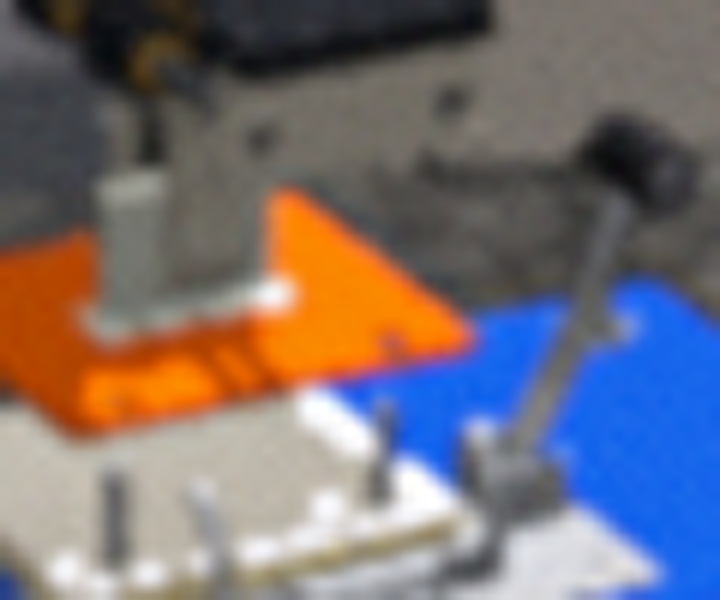

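Run:
```python
from h import *
p=camera_params('side');K,R,t=map(np.array,(p['K'],p['R'],p['t'])); print(K[0,0])
C=-R.T@t
def at(px,z):
    u=290+(px[0]+.5)/12-.5;v=160+(px[1]+.5)/12-.5
    w=R.T@np.linalg.solve(K,[u,v,1]); return C+w*(z-C[2])/w[2]
for k,h,pt,pb in(('L',(393,343),(385,402),(378,500)),('R',(122,402),(116,470),(113,562))):
    print(k,at(h,.068).round(4),at(pt,.052).round(4),at(pb,.02).round(4))
```

```text
496.3773183288196
L [0.5556 0.0322 0.068 ] [0.5577 0.03   0.052 ] [0.5522 0.0307 0.02  ]
R [ 0.5757 -0.0445  0.068 ] [ 0.5822 -0.0472  0.052 ] [ 0.5727 -0.0456  0.02  ]
```

Emit:
servo_tool(plan=[0,1,3,0,0,0,1,0,0,3,0,0,0,1,0,0,3,0,0,0,1,0,0,2,0,0,0,1,0,0,1.5,0,0,0,1,0,0,1.5,0,0,0,1,0,0,0,0,0,0,1])

```text
time_s: 18.58
tcp_pos: [0.526, -0.0171, 0.0645]
ee_rot: [-0.0, 0.604, 0.797, -0.0]
contact_force: [-0.7, 0.1, -1.2]
gripper_width: 0.108
```

Emit:
servo_tool(plan=[0,0,1.5,0,0,0,1,0,0,1.5,0,0,0,1,0,0,0,0,0,0,1])

```text
time_s: 18.83
tcp_pos: [0.5261, -0.017, 0.0616]
ee_rot: [-0.0, 0.604, 0.797, -0.0]
contact_force: [-1.1, 0.5, -0.8]
gripper_width: 0.107
```

Emit:
servo_tool(plan=[0,0,2,0,0,0,1,0,0,2,0,0,0,1,0,0,2,0,0,0,1,0,0,0,0,0,0,1])

```text
time_s: 19.17
tcp_pos: [0.5259, -0.017, 0.0554]
ee_rot: [-0.0, 0.604, 0.797, -0.0]
contact_force: [-0.1, -0.9, -1.6]
gripper_width: 0.109
```

Run:
```python
from h import *
a,d=pic('side','s4.png',(290,160,350,210),12)
P=cloud('side',d); hsv=cv2.cvtColor(a,cv2.COLOR_RGB2HSV); H,S=hsv[...,0].astype(int),hsv[...,1]
m=(d>0)&(H>5)&(H<20)&(S>140)&(abs(P[...,1])<.15)&(P[...,2]>.02)&(P[...,2]<.14)&(P[...,0]<.68)&(P[...,0]>.4)
A=np.c_[P[m][:,:2]-[.526,-.017],np.ones(m.sum())]; print(np.linalg.lstsq(A,P[m][:,2],rcond=None)[0])
```

```text
[ 0.01464361 -0.01799229  0.04715588]
```

View pics/s4.png

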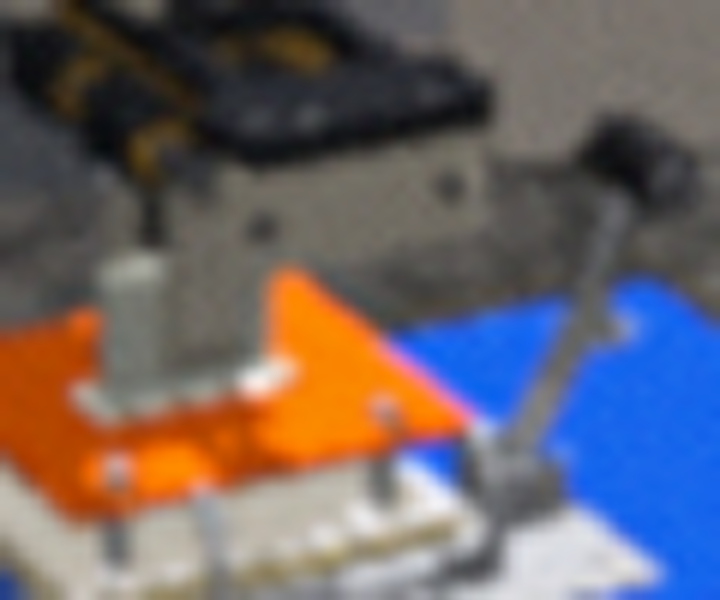

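Both posts poke through the board, with their tops at (385,410) and (116,470). I keep lowering gently.

Emit:
servo_tool(plan=[0,0,2.5,0,0,0,1,0,0,2.5,0,0,0,1,0,0,2.5,0,0,0,1,0,0,2.5,0,0,0,1,0,0,2.5,0,0,0,1,0,0,2.5,0,0,0,1,0,0,2,0,0,0,1,0,0,0,0,0,0,1])

```text
time_s: 19.88
tcp_pos: [0.5259, -0.0171, 0.0383]
ee_rot: [-0.0, 0.604, 0.797, -0.0]
contact_force: [-0.0, -0.0, 0.1]
gripper_width: 0.106
```

Emit:
servo_tool(plan=[0,0,1,0,0,0,1,0,0,1,0,0,0,1,0,0,1,0,0,0,1,0,0,0,0,0,0,1])

```text
time_s: 20.22
tcp_pos: [0.5261, -0.0171, 0.0357]
ee_rot: [-0.0, 0.604, 0.797, -0.0]
contact_force: [-0.8, -0.7, -1.3]
gripper_width: 0.108
```

Emit:
servo_tool(plan=[0,0,0.7,0,0,0,1,0,0,0.7,0,0,0,1,0,0,0,0,0,0,1])

```text
time_s: 20.47
tcp_pos: [0.5261, -0.017, 0.0343]
ee_rot: [-0.0, 0.604, 0.797, -0.0]
contact_force: [0.6, -0.7, -1.2]
gripper_width: 0.106
```

Emit:
servo_tool(plan=[0,0,0.7,0,0,0,1,0,0,0,0,0,0,1,0,0,0,0,0,0,1])

```text
time_s: 20.72
tcp_pos: [0.5262, -0.0171, 0.0337]
ee_rot: [0.0, 0.604, 0.797, 0.0]
contact_force: [0.2, -0.2, -0.9]
gripper_width: 0.106
```

Emit:
servo_tool(plan=[0,0,0.5,0,0,0,1,0,0,0.5,0,0,0,1,0,0,0,0,0,0,1])

```text
time_s: 20.97
tcp_pos: [0.5262, -0.0171, 0.0337]
ee_rot: [-0.0, 0.604, 0.797, 0.0]
contact_force: [-4.7, 0.6, 14.4]
gripper_width: 0.109
```

Emit:
servo_tool(plan=[0,0,0.5,0,0,0,1,0,0,0,0,0,0,1,0,0,0,0,0,0,1])

```text
time_s: 21.22
tcp_pos: [0.5262, -0.0171, 0.0336]
ee_rot: [-0.0, 0.604, 0.797, 0.001]
contact_force: [-6.4, -0.3, 22.5]
gripper_width: 0.105
```

The board is seated. I take the load off, release and rise.

Emit:
servo_tool(plan=[0,0,-0.7,0,0,0,1,0,0,-0.7,0,0,0,1,0,0,0,0,0,0,0.6,0,0,0,0,0,0,0.6,0,0,0,0,0,0,0.6,0,0,0,0,0,0,0.6,0,0,0,0,0,0,0.6])

```text
time_s: 21.8
tcp_pos: [0.5261, -0.0171, 0.0335]
ee_rot: [-0.0, 0.604, 0.797, -0.0]
contact_force: [0.3, 0.0, 0.1]
gripper_width: 0.386
```

Emit:
servo_tool(plan=[0,0,-8,0,0,0,0.6,0,0,-15,0,0,0,0.6,0,0,-25,0,0,0,0.6,0,0,-30,0,0,0,0.6,0,0,-30,0,0,0,0.6,0,0,-30,0,0,0,0.6,0,0,0,0,0,0,0.6])

```text
time_s: 22.38
tcp_pos: [0.5292, -0.0175, 0.1774]
ee_rot: [0.003, 0.604, 0.797, 0.003]
contact_force: [1.5, -1.0, 0.0]
gripper_width: 0.399
```

```bash
cat > m3.py <<'E'
from h import *
s,x,R0=st(); print(s['time_s'],x.round(4),np.round(s['contact_force'],2))
a,d=pic('side','s5_%d.png'%(s['time_s']*10),(285,160,355,212),11)
P=cloud('side',d); hsv=cv2.cvtColor(a,cv2.COLOR_RGB2HSV); H,S=hsv[...,0].astype(int),hsv[...,1]
m=(d>0)&(H>5)&(H<20)&(S>140)&(abs(P[...,1])<.15)&(P[...,2]>.0)&(P[...,2]<.14)&(P[...,0]<.68)&(P[...,0]>.4)
A=np.c_[P[m][:,:2]-[.526,-.017],np.ones(m.sum())]; print('plate plane',np.linalg.lstsq(A,P[m][:,2],rcond=None)[0].round(4))
c,q=.9617,.274; Q=P-[.5635,-.0065,0]; F=np.stack([c*Q[...,0]+q*Q[...,1],-q*Q[...,0]+c*Q[...,1],Q[...,2]],-1)
m=(d>0)&(hsv[...,2]<70)&(abs(F[...,0])<.04)&(F[...,1]>.09)&(F[...,1]<.2)&(F[...,2]>.03)&(F[...,2]<.13)
print('grip',m.sum(),np.median(F[m],0).round(4) if m.any() else '')
E
python3 m3.py; ls pics
```

```text
22.3833 [ 0.5292 -0.0175  0.1774] [ 1.48 -1.04  0.03]
plate plane [ 0.0124 -0.0104  0.0247]
grip 46 [0.0094 0.1079 0.1084]
s1.png
s2.png
s4.png
s5_223.png
side0.png
sm150.png
sn164.png
t1.png
t3.png
tm150.png
top0.png
```

Emit:
servo_tool(plan=[20,7,0,0,0,0,0.2,28,9,0,0,0,0,0.2,28,9.5,0,0,0,0,0.2,28,9.5,0,0,0,0,0.2,8,3,0,0,0,0,0.2,0,0,0,0,0,0,0.2,0,0,0,0,0,0,0.2])

```text
time_s: 23.02
tcp_pos: [0.5319, 0.1005, 0.171]
ee_rot: [-0.0, 0.603, 0.797, -0.001]
contact_force: [-0.4, -0.8, 0.0]
gripper_width: 0.795
```

Run:
```python
from h import *
s,x,R=st(); print(s['time_s'],x.round(4),s['gripper_width'])
go([.5353,.1005,.0885],np.radians(16))
```

```text
23.0167 [0.5319 0.1005 0.171 ] 0.7951864702899478
shift mm [-0.9  3.4 82.5]
tool x [-0.272  0.962 -0.001] y [ 0.962  0.272 -0.001] z [-0.001 -0.001 -1.   ]
turn about tool z deg -0.22
```

View pics/s5_223.png

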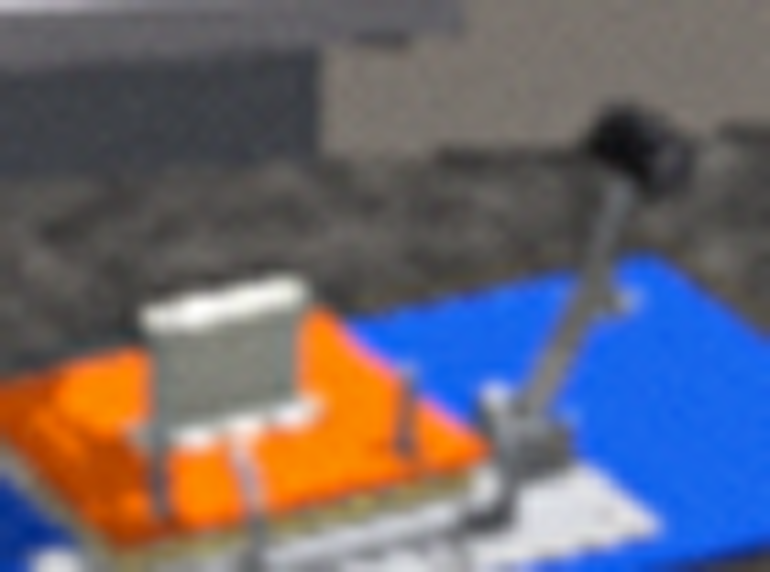

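The board lies flat with both posts standing through it at (158,485) and (405,415). Now I pinch the lever grip.

Emit:
servo_tool(plan=[0,1.5,15,0,0,0,0.2,0,1.5,20,0,0,0,0.2,0,0,20,0,0,0,0.2,0,0,16,0,0,0,0.2,0,0,10,0,0,0,0.2,0,0,0,0,0,0,0.2,0,0,0,0,0,0,0.75,0,0,0,0,0,0,0.75])

```text
time_s: 23.68
tcp_pos: [0.5359, 0.1012, 0.0915]
ee_rot: [0.0, 0.604, 0.797, 0.0]
contact_force: [-0.4, -0.1, -0.1]
gripper_width: 0.7
```

Emit:
servo_tool(plan=[0,0,0,0,0,0,0.75,0,0,0,0,0,0,0.75,0,0,0,0,0,0,0.75,0,0,0,0,0,0,0.75,0,0,0,0,0,0,0.75,0,0,0,0,0,0,0.75], force=40)

```text
time_s: 24.18
tcp_pos: [0.5344, 0.1019, 0.0908]
ee_rot: [-0.001, 0.604, 0.797, -0.0]
contact_force: [-4.0, -0.1, 6.3]
gripper_width: 0.386
```

Emit:
servo_tool(plan=[6.1,0,2.8,0,0,0,0.75,5.9,0,3.2,0,0,0,0.75,5.7,0,3.7,0,0,0,0.75,5.4,0,4,0,0,0,0.75,5.1,0,4.5,0,0,0,0.75,4.7,0,4.8,0,0,0,0.75,4.3,0,5.2,0,0,0,0.75,3.9,0,5.5,0,0,0,0.75])

```text
time_s: 24.85
tcp_pos: [0.523, 0.1412, 0.0569]
ee_rot: [-0.001, 0.604, 0.797, -0.001]
contact_force: [-4.0, -0.1, 3.4]
gripper_width: 0.387
```

Emit:
servo_tool(plan=[2.4,0,3.8,0,0,0,0.75,2.2,0,3.9,0,0,0,0.75,2,0,4.1,0,0,0,0.75,1.8,0,4.1,0,0,0,0.75,0,0,0,0,0,0,0.75])

```text
time_s: 25.27
tcp_pos: [0.5206, 0.1501, 0.0401]
ee_rot: [-0.001, 0.603, 0.798, -0.001]
contact_force: [-4.7, 1.5, 0.3]
gripper_width: 0.383
```

Emit:
servo_tool(plan=[0,0,0,0,0,0,0.3,0,0,0,0,0,0,0.3,0,0,0,0,0,0,0.3,0,0,0,0,0,0,0.3,0,0,-20,0,0,0,0.3,0,0,-30,0,0,0,0.3,0,0,0,0,0,0,1,0,0,0,0,0,0,1])

```text
time_s: 25.93
tcp_pos: [0.5236, 0.1498, 0.0927]
ee_rot: [0.001, 0.604, 0.797, 0.002]
contact_force: [0.1, 0.6, -0.6]
gripper_width: 0.603
```

Emit:
servo_tool(plan=[0,0,0,0,0,0,1,0,0,0,0,0,0,1,0,0,0,0,0,0,1,0,0,0,0,0,0,1,0,0,0,0,0,0,1,0,0,0,0,0,0,1,0,0,0,0,0,0,1,0,0,0,0,0,0,1], force=20)

```text
time_s: 26.6
tcp_pos: [0.5218, 0.1495, 0.0909]
ee_rot: [-0.0, 0.604, 0.797, -0.0]
contact_force: [-0.1, 0.0, 1.0]
gripper_width: 0.032
```

Run:
```python
from h import *
s,x,R0=st(); print(s['time_s'],x.round(4),np.round(s['contact_force'],2),s['gripper_width'])
go([.5189,.1521,.065],np.radians(16))
c,q=.9617,.274
for n in('side',):
    a,d=pic(n,'s6.png',(270,160,370,220),7); P=cloud(n,d)
    Q=P-[.5635,-.0065,0]; F=np.stack([c*Q[...,0]+q*Q[...,1],-q*Q[...,0]+c*Q[...,1],Q[...,2]],-1)
    m=(d>0)&(abs(F[...,0])<.03)&(F[...,1]>.145)&(F[...,1]<.19)&(F[...,2]>.025)&(F[...,2]<.072)
    print(n,'grip',m.sum(),np.percentile(F[m],[10,50,90,98],axis=0).round(4).tolist())
```

```text
26.6 [0.5218 0.1495 0.0909] [-0.14  0.03  1.03] 0.03239496530896558
shift mm [ 3.3 -2.1 25.9]
tool x [-0.271  0.962 -0.   ] y [ 0.962  0.271 -0.   ] z [-0. -0. -1.]
turn about tool z deg -0.26
side grip 59 [[-0.0077, 0.1497, 0.0525], [0.0096, 0.155, 0.0607], [0.0209, 0.1623, 0.0653], [0.022, 0.1656, 0.0668]]
```

View pics/s6.png

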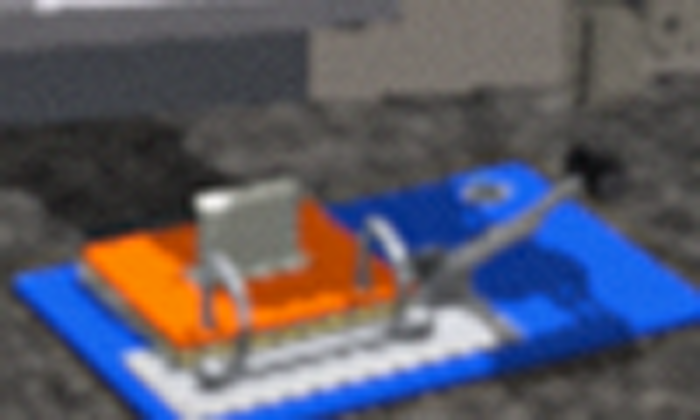

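Emit:
servo_tool(plan=[1.5,-1,6,0,0,-0.3,1,1.5,0,6,0,0,0,1,0,0,6,0,0,0,1,0,0,3,0,0,0,1,0,0,0,0,0,0,1])

```text
time_s: 27.07
tcp_pos: [0.5194, 0.1519, 0.0689]
ee_rot: [-0.0, 0.602, 0.799, -0.001]
contact_force: [-0.0, -0.3, -0.1]
gripper_width: 0.005
```

Emit:
servo_tool(plan=[0,0,1.5,0,0,0,1,0,0,1.5,0,0,0,1,0,0,0,0,0,0,1])

```text
time_s: 27.32
tcp_pos: [0.5201, 0.152, 0.0669]
ee_rot: [0.0, 0.602, 0.799, -0.0]
contact_force: [0.3, -0.4, -0.6]
gripper_width: 0.006
```

Emit:
servo_tool(plan=[0,0,1.5,0,0,0,1,0,0,1,0,0,0,1,0,0,0,0,0,0,1])

```text
time_s: 27.57
tcp_pos: [0.5201, 0.1522, 0.0645]
ee_rot: [-0.0, 0.601, 0.799, 0.0]
contact_force: [-0.5, -0.0, 0.2]
gripper_width: 0.007
```

Emit:
servo_tool(plan=[0,0,1,0,0,0,1,0,0,1,0,0,0,1,0,0,0,0,0,0,1])

```text
time_s: 27.82
tcp_pos: [0.5201, 0.1525, 0.0625]
ee_rot: [-0.0, 0.601, 0.799, 0.0]
contact_force: [0.5, 1.3, 2.0]
gripper_width: 0.002
```

Emit:
servo_tool(plan=[0,0,1,0,0,0,1,0,0,0,0,0,0,1])

```text
time_s: 27.98
tcp_pos: [0.5201, 0.1525, 0.0616]
ee_rot: [-0.0, 0.601, 0.799, 0.0]
contact_force: [-0.1, 2.2, 2.7]
gripper_width: 0.003
```

Emit:
servo_tool(plan=[0,0,1,0,0,0,1,0,0,0,0,0,0,1])

```text
time_s: 28.15
tcp_pos: [0.5201, 0.1525, 0.0605]
ee_rot: [-0.0, 0.601, 0.799, 0.0]
contact_force: [-1.2, 2.5, 4.1]
gripper_width: 0.006
```

Contact with the grip. I go on down in 1 mm steps.

Emit:
servo_tool(plan=[0,0,1,0,0,0,1,0,0,0,0,0,0,1])

```text
time_s: 28.32
tcp_pos: [0.5201, 0.1525, 0.0595]
ee_rot: [-0.0, 0.601, 0.799, 0.0]
contact_force: [-0.7, 2.9, 4.6]
gripper_width: 0.006
```

Emit:
servo_tool(plan=[0,0,1,0,0,0,1,0,0,0,0,0,0,1])

```text
time_s: 28.48
tcp_pos: [0.5201, 0.1526, 0.0586]
ee_rot: [-0.0, 0.601, 0.799, 0.0]
contact_force: [-1.0, 3.3, 4.8]
gripper_width: 0.005
```

Emit:
servo_tool(plan=[0,0,0.8,0,0,0,1,0,0,0,0,0,0,1])

```text
time_s: 28.65
tcp_pos: [0.5201, 0.1528, 0.0579]
ee_rot: [-0.0, 0.601, 0.799, 0.0]
contact_force: [-0.5, 4.1, 5.4]
gripper_width: 0.009
```

Emit:
servo_tool(plan=[0,0,0.6,0,0,0,1,0,0,0,0,0,0,1])

```text
time_s: 28.82
tcp_pos: [0.5202, 0.153, 0.0574]
ee_rot: [-0.0, 0.601, 0.799, 0.001]
contact_force: [-1.2, 4.8, 7.4]
gripper_width: 0.001
```

Emit:
servo_tool(plan=[0,0,0.5,0,0,0,1,0,0,0,0,0,0,1])

```text
time_s: 28.98
tcp_pos: [0.5201, 0.1531, 0.0569]
ee_rot: [-0.0, 0.601, 0.799, 0.001]
contact_force: [-2.1, 5.2, 6.4]
gripper_width: 0.006
```

Emit:
servo_tool(plan=[0,0,0.5,0,0,0,1,0,0,0,0,0,0,1])

```text
time_s: 29.15
tcp_pos: [0.5202, 0.1533, 0.0565]
ee_rot: [-0.0, 0.601, 0.799, 0.001]
contact_force: [-1.8, 4.4, 9.7]
gripper_width: 0.005
```

Emit:
servo_tool(plan=[0,0,0.4,0,0,0,1,0,0,0,0,0,0,1])

```text
time_s: 29.32
tcp_pos: [0.5203, 0.1534, 0.0563]
ee_rot: [-0.0, 0.601, 0.799, 0.001]
contact_force: [-3.0, 6.2, 11.0]
gripper_width: 0.005
```

Emit:
servo_tool(plan=[0,0,0.3,0,0,0,1,0,0,0,0,0,0,1])

```text
time_s: 29.48
tcp_pos: [0.5204, 0.1535, 0.0561]
ee_rot: [-0.0, 0.601, 0.799, 0.001]
contact_force: [-1.8, 5.1, 11.8]
gripper_width: 0.003
```

Emit:
servo_tool(plan=[0,0,0.2,0,0,0,1,0,0,0,0,0,0,1])

```text
time_s: 29.65
tcp_pos: [0.5204, 0.1535, 0.056]
ee_rot: [-0.0, 0.601, 0.799, 0.001]
contact_force: [-2.5, 6.0, 12.3]
gripper_width: 0.008
```

Emit:
servo_tool(plan=[0,0,0,0,0,0,1,0,0,0,0,0,0,1,0,0,0,0,0,0,1])

```text
time_s: 29.9
tcp_pos: [0.5204, 0.1535, 0.056]
ee_rot: [-0.0, 0.601, 0.799, 0.001]
contact_force: [-3.5, 5.9, 12.6]
gripper_width: 0.007
```

Emit:
servo_tool(plan=[0,0,0.2,0,0,0,1,0,0,0,0,0,0,1])

```text
time_s: 30.07
tcp_pos: [0.5204, 0.1536, 0.0558]
ee_rot: [-0.0, 0.601, 0.799, 0.001]
contact_force: [-2.9, 5.6, 13.3]
gripper_width: 0.007
```

Emit:
servo_tool(plan=[0,0,0,0,0,0,1,0,0,0,0,0,0,1,0,0,0,0,0,0,1,0,0,0,0,0,0,1,0,0,0,0,0,0,1,0,0,0,0,0,0,1])

```text
time_s: 30.57
tcp_pos: [0.5204, 0.1535, 0.0559]
ee_rot: [-0.0, 0.601, 0.799, 0.001]
contact_force: [-3.4, 5.7, 13.3]
gripper_width: 0.005
```

```bash
cat > m4.py <<'E'
from h import *
p=[.5636,-.0064,np.radians(16.32)];c_,s_=np.cos(p[2]),np.sin(p[2])
L=[]
for i in range(6):
    a,d=read_camera('side'); P=cloud('side',d); Q=P-[p[0],p[1],0]; F=np.stack([c_*Q[...,0]+s_*Q[...,1],-s_*Q[...,0]+c_*Q[...,1],Q[...,2]],-1)
    m=(abs(F[...,0])<.03)&(F[...,2]>.02)&(F[...,2]<.08)
    L.append([np.median(F[m&(F[...,1]>j)&(F[...,1]<j+.008)][:,2]) for j in np.arange(.11,.15,.008)])
print('arm z now',np.mean(L,0).round(4),'start .0330 .0351 .0376 .0416 .0457')
A=cv2.imread('pics/side0.png')[:,:,::-1].astype(np.float32).mean(2); B=a.astype(np.float32).mean(2)
for nm,(u0,v0,u1,v1) in dict(arm=(330,178,352,196),bow=(290,190,330,206)).items():
    print(nm,cv2.phaseCorrelate(A[v0:v1,u0:u1].copy(),B[v0:v1,u0:u1].copy(),cv2.createHanningWindow((u1-u0,v1-v0),cv2.CV_32F)))
b=np.hstack([cv2.imread('pics/side0.png')[165:215,280:370],a[165:215,280:370,::-1]]); s=ctrl.state()
cv2.imwrite('pics/cmp%d.png'%(s['time_s']*10),cv2.resize(b,None,fx=4.4,fy=8,interpolation=cv2.INTER_CUBIC))
print(s['time_s'],np.round(s['contact_force'],1),np.round(s['tcp_pos'],4))
E
python3 m4.py; ls pics|grep cmp
```

```text
arm z now [0.0332 0.035  0.0378 0.0413 0.0471] start .0330 .0351 .0376 .0416 .0457
arm ((-0.4764655767590682, -0.015159207039198819), 0.5945247400690008)
bow ((19.30576630659418, 7.377594831597011), 0.24794844388961793)
30.8667 [-4.   5.5 13.2] [0.5204 0.1536 0.0559]
cmp308.png
```

The arm heights match the starting closed profile, and the push has been about 13 N for over 0.5 s. I back off straight up.

Emit:
servo_tool(plan=[0,0,-1,0,0,0,1,0,0,-2,0,0,0,1,0,0,-10,0,0,0,1,0,0,-25,0,0,0,1,0,0,-35,0,0,0,1,0,0,-35,0,0,0,1,25,-8,-30,0,0,0,1,0,0,0,0,0,0,1])

```text
time_s: 31.53
tcp_pos: [0.5065, 0.1772, 0.1986]
ee_rot: [0.001, 0.601, 0.799, 0.004]
contact_force: [0.8, 0.7, 0.3]
gripper_width: 0.001
```

```bash
python3 m4.py
python3 - <<'E'
from h import *
a,d=pic('side','s7.png',(280,165,360,215),9)
for n,l in(('side','bottle'),('side','dish'),('side','tape'),('side','pen')):
    r=finder.landmark_of(n,l); print(l,[np.round(q['xyz'],3).tolist() for q in r[:1]])
E
```

```text
arm z now [0.033  0.0362 0.0395 0.0431 0.047 ] start .0330 .0351 .0376 .0416 .0457
arm ((0.34384485382411256, -0.20921740747831663), 0.5242389771673415)
bow ((-0.7014347969784573, 1.2295943196043622), 0.5714889839291573)
31.8333 [ 0.2 -0.6 -0.2] [0.505  0.1726 0.1918]
bottle [[0.791, 0.159, -0.001]]
dish [[0.792, -0.098, -0.002]]
tape [[0.792, 0.032, -0.0]]
pen [[0.436, 0.33, -0.001]]
```

View pics/s7.png

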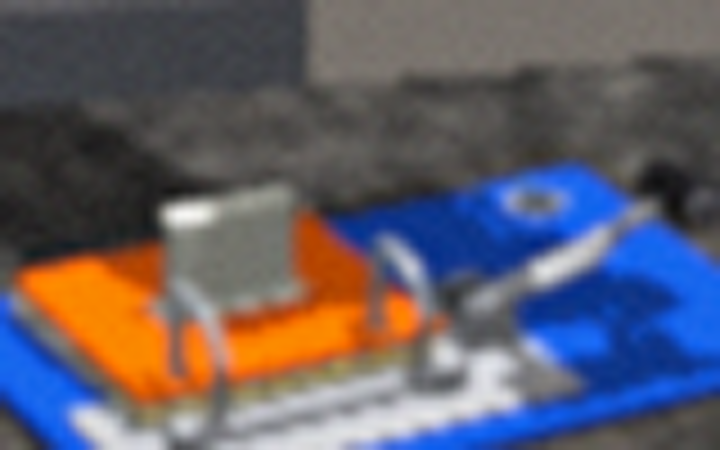

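The profile now reads about 1 mm higher than while pressed. I move aside and check it with both cameras.

Emit:
servo_tool(plan=[30,-15,-10,0,0,0,1,35,-18,-5,0,0,0,1,35,-18,0,0,0,0,1,35,-18,0,0,0,0,1,35,-18,0,0,0,0,1,35,-18,0,0,0,0,1,0,0,0,0,0,0,1])

```text
time_s: 32.67
tcp_pos: [0.3418, 0.348, 0.2077]
ee_rot: [-0.002, 0.598, 0.802, -0.0]
contact_force: [-0.5, 0.6, 0.0]
gripper_width: 0.006
```

```bash
cat > m5.py <<'E'
from h import *
p=[.5636,-.0064,np.radians(16.32)];c_,s_=np.cos(p[2]),np.sin(p[2])
for n in('top','side'):
    L=[]
    for i in range(8):
        a,d=read_camera(n); P=cloud(n,d); Q=P-[p[0],p[1],0]; F=np.stack([c_*Q[...,0]+s_*Q[...,1],-s_*Q[...,0]+c_*Q[...,1],Q[...,2]],-1)
        m=(abs(F[...,0])<.03)&(F[...,2]>.02)&(F[...,2]<.08)
        L.append([np.median(F[m&(F[...,1]>j)&(F[...,1]<j+.008)][:,2]) for j in np.arange(.11,.17,.008)])
    print(n,np.mean(L,0).round(4),'sd',np.std(L,0).round(4))
    A=cv2.imread('pics/%s0.png'%n)[:,:,::-1].astype(np.float32).mean(2); B=a.astype(np.float32).mean(2)
    u,v=proj(n,[.518,.1535,.047]); b=(int(u)-12,int(v)-12)
    f=lambda I,b:I[b[1]:b[1]+24,b[0]:b[0]+24].copy()
    print(b,'grip shift px',np.round(cv2.phaseCorrelate(f(A,b),f(B,b),cv2.createHanningWindow((24,24),cv2.CV_32F)),2) if 0 else cv2.phaseCorrelate(f(A,b),f(B,b),cv2.createHanningWindow((24,24),cv2.CV_32F)))
    print('px per 1mm up',np.round(proj(n,[.518,.1535,.048])-proj(n,[.518,.1535,.047]),2))
    cv2.imwrite('pics/g_%s.png'%n,cv2.resize(np.hstack([f(A,b),f(B,b)]),None,fx=15,fy=15,interpolation=cv2.INTER_CUBIC))
    cv2.imwrite('pics/cur_%s.png'%n,a[:,:,::-1])
print('start top .0329 .0340 .0364 .0425 .0447 .0479 .0557 .0555 / side .0330 .0351 .0376 .0416 .0457 .0500 .0537 .0532')
print(ctrl.state()['tcp_pos'],ctrl.state()['time_s'])
E
python3 m5.py
```

```text
top [0.0325 0.0353 0.0374 0.0426 0.0463 0.0502 0.056  0.0561] sd [0.0006 0.0008 0.0006 0.0014 0.0015 0.0007 0.0006 0.0004]
(240, 216) grip shift px ((-0.16528978197328392, -0.10227933393590583), 0.9895197227597237)
px per 1mm up [-0.05 -0.02]
side [0.0334 0.035  0.0381 0.043  0.0469 0.0506 0.0545 0.0523] sd [0.0014 0.0008 0.0009 0.0013 0.0015 0.0005 0.0008 0.0014]
(343, 173) grip shift px ((-0.14403936806491835, -0.47892676123534805), 0.8428921177983284)
px per 1mm up [ 0.02 -0.27]
start top .0329 .0340 .0364 .0425 .0447 .0479 .0557 .0555 / side .0330 .0351 .0376 .0416 .0457 .0500 .0537 .0532
[0.34795397 0.34188792 0.20804085] 33.4667[ WARN:0@10.643] global loadsave.cpp:1063 imwrite_ Unsupported depth image for selected encoder is fallbacked to CV_8U.
```

The cameras agree within noise: no lift since the press, and at most about 0.5 mm above the start. The contact felt softer than a hard stop, though, so I press once more to confirm.

```bash
python3 -c "
from h import *
go([.5185,.1535,.1],np.radians(16))"
```

```text
shift mm [-228.2  111.9  108. ]
tool x [-0.276  0.961  0.   ] y [0.961 0.276 0.   ] z [ 0.  0. -1.]
turn about tool z deg 0.03
```

Emit:
servo_tool(plan=[-20,10,0,0,0,0,1,-32,16,5,0,0,0,1,-32,16,5,0,0,0,1,-32,16,10,0,0,0,1,-32,16,20,0,0,0,1,-32,15,20,0,0,0,1,-30,14,20,0,0,0,1,-18,9,10,0,0,0,1])

```text
time_s: 34.13
tcp_pos: [0.5197, 0.1499, 0.1161]
ee_rot: [0.0, 0.603, 0.798, -0.001]
contact_force: [-0.2, -0.4, 0.1]
gripper_width: 0.008
```

Emit:
servo_tool(plan=[0,0,0,0,0,0,1,0,0,0,0,0,0,1])

```text
time_s: 34.3
tcp_pos: [0.5188, 0.1524, 0.1173]
ee_rot: [-0.0, 0.603, 0.798, -0.001]
contact_force: [0.1, -0.3, 0.6]
gripper_width: 0.002
```

```bash
python3 -c "
from h import *
go([.5185,.1535,.059],np.radians(16))"
```

```text
shift mm [ 1.2  0.1 58.3]
tool x [-0.274  0.962 -0.001] y [ 0.962  0.274 -0.001] z [-0.001 -0.001 -1.   ]
turn about tool z deg -0.12
```

Emit:
servo_tool(plan=[1,0,12,0,0,0,1,0,0,15,0,0,0,1,0,0,15,0,0,0,1,0,0,10,0,0,0,1,0,0,4,0,0,0,1,0,0,0,0,0,0,1,0,0,0,0,0,0,1])

```text
time_s: 34.88
tcp_pos: [0.5184, 0.1553, 0.0625]
ee_rot: [0.0, 0.601, 0.799, 0.0]
contact_force: [0.2, 0.1, 0.7]
gripper_width: 0.003
```

Emit:
servo_tool(plan=[0,0,1,0,0,0,1,0,0,0,0,0,0,1,0,0,0,0,0,0,1])

```text
time_s: 35.13
tcp_pos: [0.5186, 0.1549, 0.0616]
ee_rot: [0.0, 0.602, 0.799, 0.0]
contact_force: [-0.8, 0.1, -1.1]
gripper_width: 0.006
```

Emit:
servo_tool(plan=[0,0,1,0,0,0,1,0,0,0,0,0,0,1])

```text
time_s: 35.3
tcp_pos: [0.5183, 0.1548, 0.0601]
ee_rot: [0.0, 0.602, 0.799, 0.0]
contact_force: [0.4, 0.3, -0.3]
gripper_width: 0.007
```

Emit:
servo_tool(plan=[0,0,1,0,0,0,1,0,0,0,0,0,0,1])

```text
time_s: 35.47
tcp_pos: [0.5182, 0.1547, 0.0589]
ee_rot: [-0.0, 0.602, 0.799, -0.0]
contact_force: [-0.4, -0.6, -1.0]
gripper_width: 0.004
```

Emit:
servo_tool(plan=[0,0,1,0,0,0,1,0,0,0,0,0,0,1])

```text
time_s: 35.63
tcp_pos: [0.5182, 0.1547, 0.0578]
ee_rot: [-0.0, 0.602, 0.799, -0.0]
contact_force: [0.7, 0.5, -0.8]
gripper_width: 0.003
```

Emit:
servo_tool(plan=[0,0,0.5,0,0,0,1,0,0,0,0,0,0,1])

```text
time_s: 35.8
tcp_pos: [0.5183, 0.1548, 0.0575]
ee_rot: [-0.0, 0.602, 0.799, 0.0]
contact_force: [-0.5, -0.1, 1.5]
gripper_width: 0.009
```

Emit:
servo_tool(plan=[0,0,0.5,0,0,0,1,0,0,0,0,0,0,1])

```text
time_s: 35.97
tcp_pos: [0.5184, 0.1548, 0.0571]
ee_rot: [0.0, 0.602, 0.799, 0.0]
contact_force: [-0.6, -0.1, 2.1]
gripper_width: 0.004
```

Emit:
servo_tool(plan=[0,0,0.5,0,0,0,1,0,0,0,0,0,0,1])

```text
time_s: 36.13
tcp_pos: [0.5185, 0.1549, 0.0567]
ee_rot: [0.0, 0.601, 0.799, 0.0]
contact_force: [-0.8, -0.0, 5.2]
gripper_width: 0.004
```

Emit:
servo_tool(plan=[0,0,0.5,0,0,0,1,0,0,0,0,0,0,1])

```text
time_s: 36.3
tcp_pos: [0.5186, 0.1551, 0.0564]
ee_rot: [0.0, 0.601, 0.799, 0.0]
contact_force: [-1.0, 1.3, 8.2]
gripper_width: 0.002
```

Emit:
servo_tool(plan=[0,0,0.5,0,0,0,1,0,0,0,0,0,0,1])

```text
time_s: 36.47
tcp_pos: [0.5187, 0.1552, 0.0561]
ee_rot: [0.0, 0.601, 0.799, 0.001]
contact_force: [-1.4, 1.0, 9.9]
gripper_width: 0.004
```

Emit:
servo_tool(plan=[0,0,0.5,0,0,0,1,0,0,0,0,0,0,1])

```text
time_s: 36.63
tcp_pos: [0.5188, 0.1553, 0.0558]
ee_rot: [0.0, 0.601, 0.799, 0.001]
contact_force: [-2.8, 0.6, 11.9]
gripper_width: 0.005
```

Emit:
servo_tool(plan=[0,0,0.4,0,0,0,1,0,0,0,0,0,0,1])

```text
time_s: 36.8
tcp_pos: [0.5189, 0.1554, 0.0555]
ee_rot: [0.0, 0.601, 0.799, 0.001]
contact_force: [-2.5, 0.6, 13.2]
gripper_width: 0.007
```

Emit:
servo_tool(plan=[0,0,0,0,0,0,1,0,0,0,0,0,0,1,0,0,0,0,0,0,1,0,0,0,0,0,0,1,0,0,0,0,0,0,1,0,0,0,0,0,0,1,0,0,0,0,0,0,1])

```text
time_s: 37.38
tcp_pos: [0.5189, 0.1554, 0.0556]
ee_rot: [0.0, 0.601, 0.799, 0.001]
contact_force: [-3.1, 1.1, 13.3]
gripper_width: 0.005
```

The response is linear and elastic, ending at the same height as before (0.056 m at 13.3 N), so the lever is on its stop. I unload, leave and hand in.

Emit:
servo_tool(plan=[0,0,-1,0,0,0,1,0,0,-2,0,0,0,1,0,0,-10,0,0,0,1,0,0,-25,0,0,0,1,0,0,-35,0,0,0,1,0,0,-35,0,0,0,1,10,0,-15,0,0,0,1,0,0,0,0,0,0,1])

```text
time_s: 38.05
tcp_pos: [0.5173, 0.1663, 0.1818]
ee_rot: [0.001, 0.601, 0.799, 0.003]
contact_force: [0.5, -0.4, -0.4]
gripper_width: 0.006
```

Emit:
servo_tool(plan=[30,-15,-10,0,0,0,1,35,-18,-5,0,0,0,1,35,-18,0,0,0,0,1,35,-18,0,0,0,0,1,35,-18,0,0,0,0,1,35,-18,0,0,0,0,1,0,0,0,0,0,0,1])

```text
time_s: 38.63
tcp_pos: [0.3515, 0.3381, 0.1919]
ee_rot: [-0.002, 0.597, 0.802, -0.001]
contact_force: [-0.5, 0.3, -0.2]
gripper_width: 0.003
```

```bash
python3 m5.py 2>/dev/null; python3 m3.py; python3 -c "
from h import *
print(ctrl.job_done())"
```

```text
top [0.0326 0.0352 0.0374 0.0426 0.0458 0.05   0.0564 0.056 ] sd [0.0005 0.0008 0.0009 0.0012 0.0006 0.0011 0.0005 0.0005]
(240, 216) grip shift px ((-0.15740505492400203, -0.07004405707445827), 0.9900486237472959)
px per 1mm up [-0.05 -0.02]
side [0.0331 0.036  0.0378 0.0427 0.0468 0.0502 0.0546 0.0525] sd [0.0012 0.001  0.0013 0.0011 0.0012 0.0007 0.0005 0.0014]
(343, 173) grip shift px ((-0.06284682752079007, -0.4587762349955682), 0.8090130363901457)
px per 1mm up [ 0.02 -0.27]
start top .0329 .0340 .0364 .0425 .0447 .0479 .0557 .0555 / side .0330 .0351 .0376 .0416 .0457 .0500 .0537 .0532
[0.35799167 0.33227147 0.19262752] 39.4333
39.4333 [0.358  0.3323 0.1926] [ 0.11 -1.07  0.25]
plate plane [0.0399 0.0003 0.0244]
grip 43 [0.0105 0.158  0.0536]
the job is handed in; nothing more can be done
None
```

The job is done and handed in at about 39 s of the 72 s allowed. I lifted the lever until the rings sprang open, threaded the board onto both posts and lowered it onto the sheets. I then let go, pulled the lever down and pressed it onto its stop.

- **Press:** I pressed twice, each time at about 13 N for more than half a second, and no press reading went above 13.5 N. The second press was a check, because the first contact felt softer than a hard stop. Both presses ended at the same height, about 0.056 m.
- **Board:** The last pictures showed both posts through the holes and the rings closed over it. The plate's top was at about 24.5 mm and roughly level; the last depth fit gave a slight slope of 0.04 along x, against 0.01 just after release. While feeling for the sheets the push rose briefly to about 22 N, which was firmer than I meant for a gentle lowering.
- **Lever:** Its height now agrees with the starting height to within about 1 mm, mostly reading 0.5 to 1 mm higher. That is near the camera noise, so a very small gap from the stop cannot be fully ruled out. The side picture's shift points the same way (about 1.7 mm up), but shadows and the moved arm affect that measure.
- **Other things:** The bottle, dish, tape roll and pen were at their starting places when last checked, after the first press.

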